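# Sort out the carver's display

### The arm

A 6-joint arm with a two-finger parallel gripper is mounted at the origin on the work surface. World frame = base frame: x ahead of the robot, y to its left, z up, the work surface at z = 0. Lengths are in m, angles in rad, forces in N, time in s.
With the tool pointing down it reaches from about 0.275 to 1 m from the base axis. Payload 8.4 kg.
Tool frame: the origin (TCP) lies where the fingers leave the gripper's body, on its centre line; the fingertips stand 73 mm ahead of it and the grasp point (between the pads) lies 54 mm ahead of it; z points along the fingers, y is the line along which they close (so a half turn about z gives the same grasp; the last joint's range is limited). The gripper opens to 85 mm and grips with 20 to 120 N. Pads are 22 mm wide; open, the fingers measure 114 mm over their backs; the gripper's body (76 mm by 85 mm) begins 54 mm behind the grasp point. The pads swing forward as they close: fully open they stand 13 mm farther back than shut.
Start: joints at [-1.192, 0.353, 1.633, -0, 1.155, -0.002], TCP at [0.232, -0.58, 0.304] pointing down, gripper open.
Joint ranges: [-2.63, 2.63], [-0.92, 2.1], [0.06, 2.66], [-1.3, 4.44], [0, 2.69], [-3.02, 3.02]. Speed limits (rad/s): [2.22, 2.22, 2.79, 3.14, 3.14, 3.14].

### API

Orientations are given as a unit quaternion [x, y, z, w].
In Python, from cell import status, optics, ticket, spotter gives the robot as it stands.
- The arm moves only by the tool move_arm, never from a script. Its argument "targets" is a list of rows, each a list of 4 numbers: the shift along the tool's x, y, z in mm, then the turn about the tool's z in degrees. A call has 1 to 5 rows; each row is the pose to reach, as a shift and turn from the pose commanded when the call began, along the tool's axes at that moment; what a row does not reach only later rows make up. A row lasts 1/8 s, in which the tool goes at most 62.5 mm and 10.7 degrees, less where a joint would pass 70% of its speed; a pose out of reach is approached as far as the arm can. A call with a gripper value outside its range is refused whole. "jaw" is the finger opening in mm, from 0 to 85.4, set as the call begins (left out, the last holds). The fingers move at their own pace and stop on an object; "grip_force" is the grip in N (left out, the last holds). Time passes only in rows, so rows that repeat a pose let the fingers close. It gives the time, the measured TCP pose, the force, the opening and the grip force at its end, in the units of the state.
- status.read_state(): the state, without advancing time (a new reading comes with each control period).
- optics.grab_frame(name): name is "scene" or "top"; returns a dict with "pixels" (400x640x3 uint8, red, green, blue), "intrinsics" (3x3 intrinsics, pixels), "dist" ([k1, k2, p1, p2, k3] as OpenCV has them; the pictures are not rectified), "R" (3x3) and "t" (3): a world point X has camera coordinates R X + t. Camera axes: x right, y down, z forward; pixel columns grow to the right and rows downward; lengths in m; the calibration is good to about 2 mm. A picture is of the moment at which its call begins. There is no depth.
- ticket.finish_job(): hands the job in; it is judged then, once.
Trained networks look in a picture, given as the dict that the camera call returned (one of the last four; its "shot" number tells which), for a name from the list of things; names that differ only in an ending like _2 or _b are one class to them, and where a whole thing is asked for, a point or a joint stands for the part that bears it (a point fixed in the world has none). Each returns a list of dicts, best first, with "score" (0 to 1); they miss things now and then, are a little off and sometimes report something else, mostly with a low value. They report only what shows in the picture. A call takes as long as a camera call.
- spotter.masks_of(picture, thing): "region" (400x640 bool, what is visible of it) and "box" ([centre column, centre row, width, height] in pixels, round what is visible of it).
The state is a dict: "t": time; "qpos": joint angles; "dq": joint speeds; "effort": joint torques, N m; "tool_pos": TCP position; "orientation": TCP orientation; "wrist_force": force on the tool from outside, world axes, zero at the start; "moment": the same for the moment, N m; "opening": finger opening in m; "grasp_force": force on a finger pad.
Only numpy, scipy, OpenCV 4.12 (cv2) and the standard library are available. Lean on these libraries where they do the work, as an engineer would, in place of code of your own. Each camera call takes 0.05 s, during which the arm holds its last target. There are 200 camera calls.

### The job

The carvings on my display got mixed up: put the angel on the blue stand, the camel on the green stand, the owl on the red stand, and the new house, which is still on the round cork block, on the yellow stand, each upright in the middle of its stand. They are freshly oiled, so never put one down on the dusty bench or tip one over; while you swap them, park one on whichever stand or block is free. Set each down gently rather than dropping it, and leave the glue bottle where it stands.

Things in the scene. Friction and masses are not known exactly. Their poses are not given: they have to be found in the camera images.
- angel: Carved angel in pale wood, about 0.1 kg, with two raised wings and a round head, 108 mm high on a round foot of 60 mm diameter. Loose, rigid; origin at the centre of its flat underside, z up. The face looks to its own -x, the wings (10 to 13 mm thick, 108 mm tip to tip) spread to its own +y and -y. Between 35 and 70 mm above the underside the robe is nearly cylindrical, 36 to 40 mm in diameter; grasp it front to back (along its own x), as the wings are in the way sideways.
- camel: Carved camel in mid-brown wood with a red saddle cloth, about 0.13 kg, 100 mm high, on a rectangular foot 80 (x) x 44 (y) x 10 mm. Loose, rigid; origin at the centre of its flat underside, z up. The head is toward its own -x, 57 mm from the origin. The trunk is a block 68 mm long in x, 30 mm wide in y, from 40 to 70 mm above the underside: grasp it across its own y; the hump on top reaches 90 mm.
- owl: Carved owl in dark wood with pale round eyes and two ears, about 0.12 kg, 100 mm high, on a round foot of 56 mm diameter. Loose, rigid; origin at the centre of its flat underside, z up. The face looks to its own -x. Between 26 and 60 mm above the underside the body is cylindrical, 46 mm in diameter, with wings carved in low relief 2.5 mm proud on its own +y and -y sides; grasp it from any side.
- house: Small carved house with pale wooden walls and a red pitched roof, about 0.13 kg, 85 mm high to the chimney, on a foot 60 (x) x 64 (y) x 8 mm. Loose, rigid; origin at the centre of its flat underside, z up. The door is on its own -x wall; the roof ridge (about 78 mm up) runs along its own y. Walls 40 mm (x) by 50 mm (y), 8 to 54 mm above the underside; grasp it across y, where the two gable walls are upright, 50 mm apart.
- blue_stand: Fixed square display stand, 100 x 100 mm, 30 mm high: white painted wood with a blue top (94 x 94 mm). Origin at the centre of its underside, so its top is 30 mm above the origin; z up, x and y along its sides.
- green_stand: Fixed square display stand, 100 x 100 mm, 30 mm high: white painted wood with a green top (94 x 94 mm). Origin at the centre of its underside, so its top is 30 mm above the origin; z up, x and y along its sides.
- red_stand: Fixed square display stand, 100 x 100 mm, 30 mm high: white painted wood with a red top (94 x 94 mm). Origin at the centre of its underside, so its top is 30 mm above the origin; z up, x and y along its sides.
- yellow_stand: Fixed square display stand, 100 x 100 mm, 30 mm high: white painted wood with a yellow top (94 x 94 mm). Origin at the centre of its underside, so its top is 30 mm above the origin; z up, x and y along its sides.
- cork_block: Fixed round block with a dark steel foot and a cork top, 104 mm in diameter (top 100 mm), 30 mm high. Origin at the centre of its underside, so its top is 30 mm above the origin. Any carving may be parked on it once it is free.
- glue_bottle: White bottle of wood glue with an orange cap, 38 mm in diameter, 110 mm high, loose. Origin at the centre of its underside. To be left where it stands.

How it is judged:
By the outcome, as a careful person would: the job done as asked, in the order asked, and still so for the second after the job is handed in, with the robot touching nothing.
It also fails if it takes over 141 s, if anything falls off the work surface, if the arm or the gripper's body presses on something with over 40 N, if the wrist force passes 120 N, or if a joint passes its speed limit or range.

## Working session

There is one attempt and no reset: what is moved stays moved. The work goes in short steps, Python scripts to look and compute and a tool call to move; the robot and the scene stay as the last step left them, time stands still between calls to the robot, and variables do not carry over. Pictures are saved under pics/ and viewed, at most 14 in all, crops included, and the job is handed in when it is done.

Besides the shell and the picture viewer there is one more tool, called as name([rows], argument=value, ...), one row to a line, values as JSON. move_arm: Moves the arm, as the interface text tells. Its arguments: {"type":"object","properties":{"targets":{"type":"array"},"jaw":{"type":"number"},"grip_force":{"type":"number"}},"required":["targets"]}

```bash
mkdir -p pics; cat > h.py <<'E'
import numpy as np, cv2
from cell import status, optics, ticket, spotter
def ray(f,u,v):
    p=cv2.undistortPoints(np.array([[[u,v]]],float),f["intrinsics"],np.array(f["dist"],float))[0,0]
    R=np.array(f["R"]);t=np.array(f["t"])
    return -R.T@t, R.T@np.array([p[0],p[1],1.])
def onz(f,u,v,z):
    c,d=ray(f,u,v); return (c+d*(z-c[2])/d[2])
def proj(f,X):
    r,_=cv2.Rodrigues(np.array(f["R"],float))
    return cv2.projectPoints(np.array(X,float).reshape(-1,3),r,np.array(f["t"],float),np.array(f["intrinsics"],float),np.array(f["dist"],float))[0][:,0]
def save(f,name,s=1): cv2.imwrite("pics/"+name,cv2.cvtColor(f["pixels"],cv2.COLOR_RGB2BGR))
E
python3 - <<'E'
from h import *
s=status.read_state(); print({k:np.round(v,3).tolist() for k,v in s.items()})
for n in("top","scene"):
    f=optics.grab_frame(n); save(f,n+"0.png")
    print(n,"cam",np.round(ray(f,320,200)[0],3))
    for th in "blue_stand green_stand red_stand yellow_stand cork_block glue_bottle angel camel owl house".split():
        for r in spotter.masks_of(f,th)[:2]:
            b=r["box"]; print(th,round(r["score"],2),np.round(b),np.round(onz(f,b[0],b[1],0.03),3))
E
```

```text
{'t': 0.0, 'qpos': [-1.192, 0.354, 1.634, 0.0, 1.155, -0.002], 'dq': [0.0, 0.002, 0.001, -0.0, 0.001, 0.002], 'effort': [-0.001, -60.525, -34.206, -0.0, 0.009, 0.0], 'tool_pos': [0.232, -0.58, 0.303], 'orientation': [0.982, 0.189, -0.0, -0.001], 'wrist_force': [0.871, 0.748, 0.502], 'moment': [-0.025, -0.011, 0.041], 'grasp_force': 0.0, 'opening': 0.086}
top cam [0.398 0.021 0.874]
blue_stand 0.6 [205. 271.  57.  60.] [0.452 0.244 0.03 ]
green_stand 0.94 [450. 263.  61.  60.] [ 0.45  -0.248  0.03 ]
red_stand 0.7 [322. 150.  16.  27.] [ 0.701 -0.001  0.03 ]
red_stand 0.66 [392. 174.  49.  47.] [ 0.641 -0.147  0.03 ]
yellow_stand 0.71 [266. 184.  54.  55.] [0.629 0.121 0.03 ]
cork_block 0.83 [320. 251.  47.  48.] [0.484 0.012 0.03 ]
glue_bottle 0.69 [322. 148.  14.  28.] [ 0.705 -0.     0.03 ]
angel 0.69 [461. 261.  59.  38.] [ 0.454 -0.271  0.03 ]
camel 0.65 [393. 162.  26.  61.] [ 0.668 -0.151  0.03 ]
camel 0.59 [319. 252.  36.  30.] [0.482 0.014 0.03 ]
owl 0.83 [198. 269.  36.  32.] [0.458 0.257 0.03 ]
house 0.62 [318. 254.  31.  31.] [0.477 0.016 0.03 ]
scene cam [1.318 0.409 0.642
[... 157 characters left out ...]
] [ 0.677 -0.12   0.03 ]
red_stand 0.44 [458. 189.  36.  52.] [0.399 0.231 0.03 ]
yellow_stand 0.89 [365. 242.  68.  54.] [0.652 0.136 0.03 ]
cork_block 0.82 [346. 185.  50.  38.] [0.51  0.023 0.03 ]
cork_block 0.5 [364. 241.  66.  58.] [0.652 0.135 0.03 ]
glue_bottle 0.58 [289. 220.  20.  52.] [ 0.669 -0.015  0.03 ]
angel 0.72 [254. 123.  49.  50.] [ 0.386 -0.302  0.03 ]
angel 0.31 [456. 211.  54.  47.] [0.476 0.252 0.03 ]
camel 0.89 [241. 177.  41.  54.] [ 0.602 -0.181  0.03 ]
owl 0.85 [458. 187.  36.  47.] [0.391 0.229 0.03 ]
owl 0.57 [254. 121.  46.  48.] [ 0.379 -0.307  0.03 ]
house 0.63 [349. 162.  40.  47.] [ 0.427 -0.013  0.03 ]
house 0.43 [241. 178.  38.  48.] [ 0.604 -0.179  0.03 ]
```

View pics/top0.png

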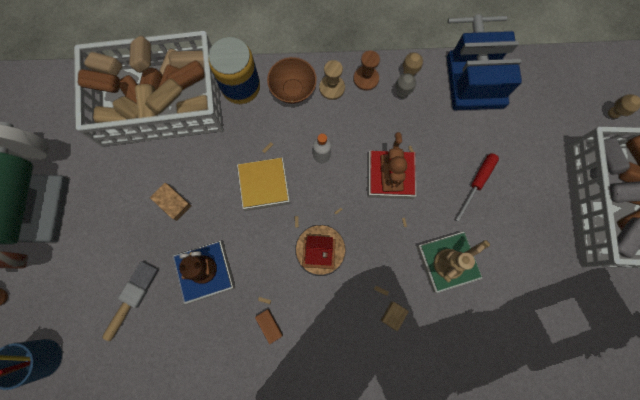

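View pics/scene0.png

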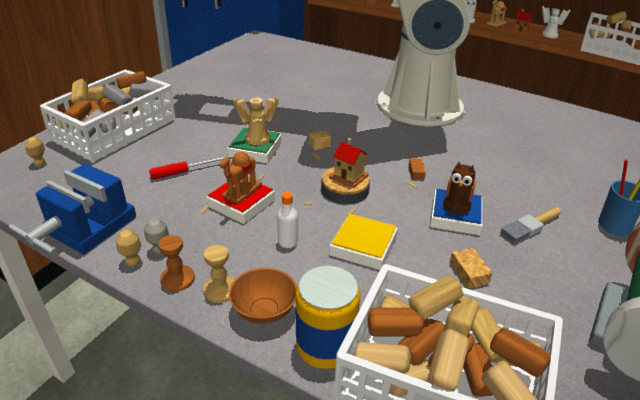

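The top view shows the angel on green (455,260), the camel on red (395,170), the owl on blue (203,268), the house on cork (320,250) and yellow free (263,183). The glue bottle is at (322,148). I'll fit the poses next.

```bash
cat > fit.py <<'E'
from h import *
from scipy.optimize import minimize
def cyl(r,z0,z1,x=0,y=0,n=20):
    a=np.linspace(0,2*np.pi,n,endpoint=False)
    return np.array([[x+r*np.cos(t),y+r*np.sin(t),z] for t in a for z in(z0,z1)])
def box(x0,x1,y0,y1,z0,z1): return np.array([[x,y,z] for x in(x0,x1) for y in(y0,y1) for z in(z0,z1)])
M={"owl":[cyl(28,0,10),cyl(23,8,85),box(-15,5,-20,20,80,100)],
"angel":[cyl(30,0,10),cyl(22,8,30),cyl(19,30,75),cyl(12,75,100),box(-6,6,-20,20,50,80),box(-6,6,25,54,65,108),box(-6,6,-54,-25,65,108)],
"camel":[box(-40,40,-22,22,0,10),box(-34,34,-15,15,0,70),box(-18,18,-12,12,70,90),box(-57,-30,-8,8,60,100)],
"house":[box(-30,30,-32,32,0,8),box(-20,20,-25,25,8,54),np.array([[x,y,z] for y in(-29,29) for x,z in((-26,50),(26,50),(0,78))])]}
def render(f,name,p,z=.03):
    c,s=np.cos(p[2]),np.sin(p[2]);im=np.zeros((400,640),np.uint8)
    for P in M[name]:
        W=np.c_[p[0]+(c*P[:,0]-s*P[:,1])/1e3,p[1]+(s*P[:,0]+c*P[:,1])/1e3,z+P[:,2]/1e3]
        q=cv2.convexHull(proj(f,W).astype(np.float32))
        cv2.fillConvexPoly(im,np.round(q*16).astype(np.int32),1,shift=4)
    return im>0
def fit(frames,masks,name,x,y,yaws=np.arange(0,6.28,.4),z=.03,rng=1.):
    def cost(p):
        c=0
        for f,m in zip(frames,masks):
            r=render(f,name,p,z); c+=1-(r&m).sum()/(r|m).sum()
        return c/len(frames)
    best=[]
    for yw in yaws:
        S=np.array([[x,y,yw]]*4)+np.array([[0,0,0],[.015,0,0],[0,.015,0],[0,0,.3]])
        r=minimize(cost,[x,y,yw],method="Nelder-Mead",options=dict(initial_simplex=S,maxiter=60)); best.append((r.fun,*r.x))
    return sorted(best)
HUE={"blue":(105,125),"green":(60,92),"red":(0,6),"yellow":(18,30)}
def stand(f,name,cx,cy):
    hsv=cv2.cvtColor(f["pixels"],cv2.COLOR_RGB2HSV);lo,hi=HUE[name]
    m=(hsv[...,0]>=lo)&(hsv[...,0]<=hi)&(hsv[...,1]>110)
    v,u=np.nonzero(m);P=np.array([onz(f,a,b,.03)[:2] for a,b in zip(u,v) if abs(a-proj(f,[cx,cy,.03])[0,0])<50 and abs(b-proj(f,[cx,cy,.03])[0,1])<45])
    P=P[np.hypot(P[:,0]-cx,P[:,1]-cy)<.075]
    return cv2.minAreaRect((P*1000).astype(np.float32))
E
python3 - <<'E'
from fit import *
ft=optics.grab_frame("top");fs=optics.grab_frame("scene")
for n,c in dict(blue=(.452,.244),green=(.45,-.248),red=(.641,-.147),yellow=(.629,.121)).items():
    for f in(ft,fs): print(n,[np.round(k,1) for k in stand(f,n,*c)])
init=dict(owl=(.45,.244),angel=(.45,-.25),camel=(.64,-.147),house=(.48,.013))
vis=ft["pixels"].copy();vs=fs["pixels"].copy()
for n,c in init.items():
    mt=spotter.masks_of(ft,n)[0]["region"];ms=spotter.masks_of(fs,n)[0]["region"]
    if n=="house": print([ (round(r["score"],2),r["box"]) for r in spotter.masks_of(ft,n)])
    b=fit([ft,fs],[mt,ms],n,*c)
    for r in b[:3]: print(n,np.round(r,3))
    for f,im in((ft,vis),(fs,vs)):
        k,_=cv2.findContours(render(f,n,b[0][1:]).astype(np.uint8),0,1); cv2.drawContours(im,k,-1,(255,0,255),1)
a=cv2.resize(vis[130:310,160:500],None,fx=2.3,fy=2.3,interpolation=2);cv2.imwrite("pics/t1.png",a[...,::-1])
a=cv2.resize(vs[80:250,200:500],None,fx=2.6,fy=2.6,interpolation=2);cv2.imwrite("pics/s1.png",a[...,::-1])
E
```

```text
blue [array([453.1, 250.4]), array([91.3, 92.2]), np.float64(15.9)]
blue [array([453.8, 247.3]), array([96.7, 91. ]), np.float64(15.5)]
green [array([ 454. , -250.3]), array([87. , 86.7]), np.float64(13.9)]
green [array([ 453.6, -252.4]), array([94.6, 92.3]), np.float64(14.6)]
red [array([ 644.8, -148.6]), array([92.4, 93.9]), np.float64(85.6)]
red [array([ 638. , -149.6]), array([ 97.2, 109.9]), np.float64(85.2)]
yellow [array([634.4, 128.1]), array([94.7, 93.6]), np.float64(7.0)]
yellow [array([626.5, 123.5]), array([113.8,  96.1]), np.float64(6.8)]
owl [0.552 0.459 0.248 1.753]
owl [0.553 0.459 0.248 1.868]
owl [0.555 0.459 0.247 0.913]
angel [ 0.205  0.45  -0.246  0.557]
angel [ 0.205  0.448 -0.245  6.876]
angel [ 0.205  0.448 -0.246  3.732]
camel [ 0.199  0.642 -0.145  3.206]
camel [ 0.201  0.642 -0.145  3.219]
camel [ 0.201  0.642 -0.145  3.218]
[(0.84, [318.7, 253.8, 33.6, 32.7])]
house [0.101 0.481 0.015 3.047]
house [ 0.102  0.481  0.015 -0.093]
house [0.102 0.481 0.015 6.186]
```

View pics/t1.png

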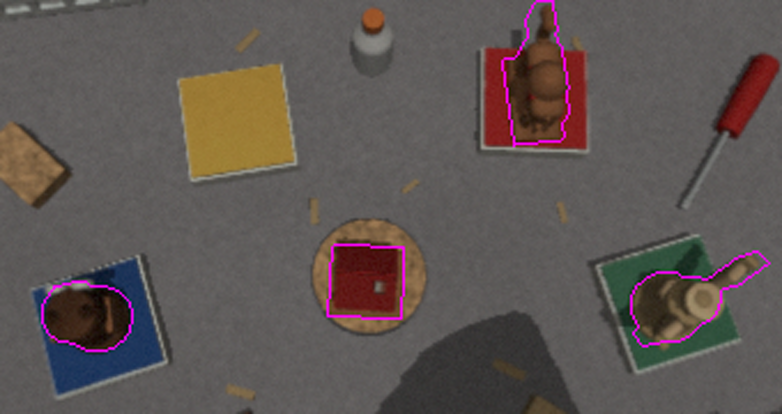

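View pics/s1.png

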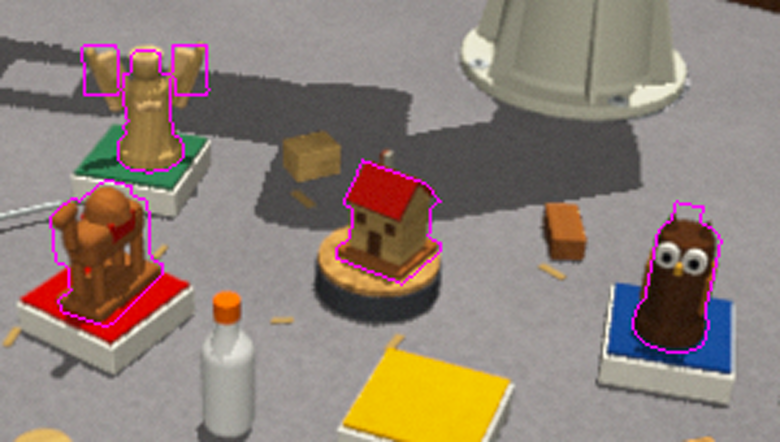

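The fits overlay well. I'll follow the listed order, using yellow to park the owl: owl→yellow, angel→blue, camel→green, owl→red, house→yellow. The first move is to above the owl.

```bash
cat > go.py <<'E'
import sys; from h import *
from scipy.spatial.transform import Rotation as Ro
# go.py x y z closing-axis-angle(deg)
s=status.read_state();R=Ro.from_quat(s["orientation"]).as_matrix();p=np.array(s["tool_pos"])
psi=np.degrees(np.arctan2(R[1,0],R[0,0]))
print("t",round(s["t"],2),"p",np.round(p,4),"psi",round(psi,1),"open",round(s["opening"]*1e3,1),"gf",round(s["grasp_force"],1),"q6",round(s["qpos"][5],2),"F",np.round(s["wrist_force"],1))
if len(sys.argv)>3:
    a=list(map(float,sys.argv[1:])); d=R.T@(np.array(a[:3])-p)*1e3
    tr=-((a[3]+90-psi+90)%180-90) if len(a)>3 else 0
    print("delta",np.round(d,1),"turn",round(tr,1),"rows",round(max(np.linalg.norm(d)/62.5,abs(tr)/10.7),1))
E
```

move_arm([
  [25,-33,0,0],
  [60,-79,0,0],
  [100,-132,0,0],
  [137,-180,0,0],
  [173,-228,0,0],
], jaw=85)

```text
t: 2.28
tool_pos: [0.3084, -0.3025, 0.3041]
orientation: [0.982, 0.189, 0.0, 0.0]
wrist_force: [1.8, 0.7, 0.4]
opening: 0.0848
grasp_force: 0.0
```

move_arm([
  [35,-46,0,0],
  [70,-92,0,0],
  [104,-137,0,0],
  [138,-182,0,0],
  [173,-228,0,0],
])

```text
t: 2.9
tool_pos: [0.3843, -0.0265, 0.3044]
orientation: [0.982, 0.189, 0.001, 0.0]
wrist_force: [1.5, -0.5, 0.9]
opening: 0.085
grasp_force: 0.0
```

move_arm([
  [35,-46,0,-10],
  [70,-92,0,-20],
  [104,-137,0,-30],
  [140,-186,0,-40],
  [173,-228,0,-50],
])

```text
t: 3.52
tool_pos: [0.4601, 0.25, 0.3041]
orientation: [0.808, 0.589, 0.0, 0.0]
wrist_force: [0.3, -0.0, 0.8]
opening: 0.0849
grasp_force: 0.0
```

```bash
python3 go.py .458 .248 .25 16
```

```text
t 3.52 p [0.4601 0.25   0.3041] psi 72.2 open 84.9 gf 0.0 q6 0.81 F [ 0.3 -0.   0.8]
delta [-2.6 -1.4 54.1] turn -33.8 rows 3.2
```

move_arm([
  [-1,0,15,-10],
  [-2,-1,30,-20],
  [-3,-1,45,-30],
  [-3,-1,54,-34],
  [-3,-1,54,-34],
])

```text
t: 4.15
tool_pos: [0.4577, 0.245, 0.2494]
orientation: [0.603, 0.798, -0.001, -0.0]
wrist_force: [-0.6, -0.2, -0.4]
opening: 0.085
grasp_force: 0.0
```

```bash
python3 go.py .458 .248 .136 16; python3 - <<'E'
from h import *
f=optics.grab_frame("scene")
a=cv2.resize(f["pixels"][60:260,380:560],None,fx=3,fy=3,interpolation=2);cv2.imwrite("pics/s2.png",a[...,::-1])
E
```

```text
t 4.15 p [0.4577 0.245  0.2494] psi 105.8 open 85.0 gf 0.0 q6 0.21 F [-0.6 -0.2 -0.4]
delta [  2.8   1.3 113.4] turn -0.2 rows 1.8
```

View pics/s2.png

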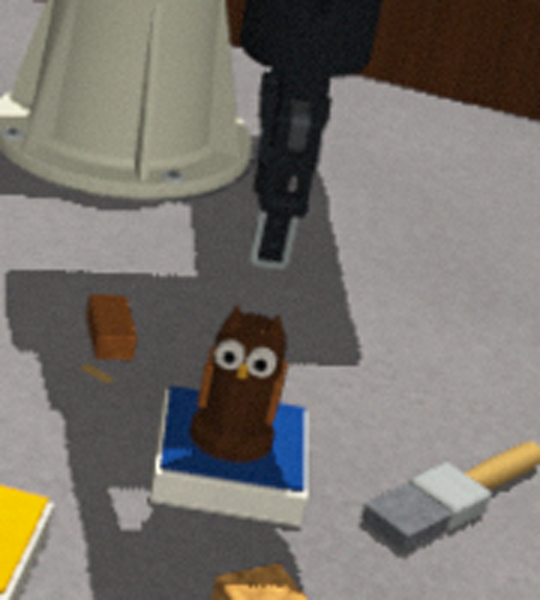

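The crop shows the fingers (275,260) in line with the owl's leaning axis, from (232,450) to (262,310), so they are aligned. Descending.

move_arm([
  [1,0,30,0],
  [2,1,65,0],
  [3,1,95,0],
  [3,1,113,0],
  [3,1,113,0],
])

```text
t: 4.82
tool_pos: [0.4578, 0.2481, 0.1363]
orientation: [0.604, 0.797, -0.001, -0.0]
wrist_force: [-0.2, -0.8, 0.3]
opening: 0.0848
grasp_force: 0.0
```

move_arm([
  [0,0,0,0],
  [0,0,0,0],
  [0,0,0,0],
  [0,0,0,0],
  [0,0,0,0],
], jaw=30, grip_force=35)

```text
t: 5.45
tool_pos: [0.4586, 0.2485, 0.1381]
orientation: [0.603, 0.798, 0.001, 0.0]
wrist_force: [-1.2, -0.8, 7.4]
opening: 0.0445
grasp_force: 35.5
```

```bash
python3 go.py .634 .128 .27 0
```

```text
t 5.45 p [0.4586 0.2485 0.1381] psi 105.8 open 44.5 gf 35.5 q6 0.22 F [-1.2 -0.8  7.4]
delta [-163.7  136.1 -131.7] turn 15.8 rows 4.0
```

move_arm([
  [0,0,-10,0],
  [0,0,-40,0],
  [0,0,-80,0],
  [0,0,-115,0],
  [0,0,-132,0],
])

```text
t: 6.08
tool_pos: [0.4587, 0.2486, 0.2714]
orientation: [0.603, 0.798, 0.002, 0.001]
wrist_force: [-0.2, -0.3, -1.5]
opening: 0.0447
grasp_force: 36.3
```

move_arm([
  [-20,17,0,1],
  [-55,46,0,4],
  [-95,79,0,7],
  [-135,112,0,9],
  [-160,133,0,9],
])

```text
t: 6.7
tool_pos: [0.6311, 0.1289, 0.2683]
orientation: [0.664, 0.747, -0.0, -0.0]
wrist_force: [-0.5, 0.5, -0.4]
opening: 0.0449
grasp_force: 36.3
```

```bash
python3 go.py .634 .128 .1395 7; python3 - <<'E'
from fit import *
f=optics.grab_frame("scene");p=np.array(status.read_state()["tool_pos"])
m=spotter.masks_of(f,"owl")[0];print(m["score"],m["box"])
print([np.round(r,3) for r in fit([f],[m["region"]],"owl",p[0],p[1],[np.pi+.12],z=p[2]-.108)],p)
save(f,"s3.png")
E
```

```text
t 6.7 p [0.6311 0.1289 0.2683] psi 96.7 open 44.9 gf 36.3 q6 0.08 F [-0.5  0.5 -0.4]
delta [ -1.2   2.8 128.8] turn -0.3 rows 2.1
0.89 [373.1, 155.5, 38.7, 58.6]
[array([0.489, 0.633, 0.129, 3.478])] [0.63363319 0.12728902 0.26834403]
```

View pics/s3.png

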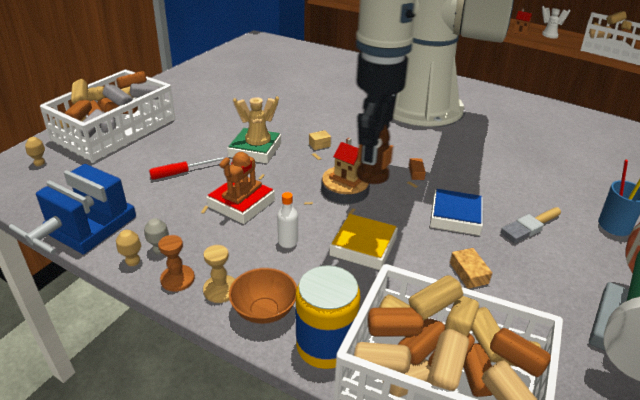

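The owl hangs upright in the gripper at (375,155), above yellow (365,240). Lowering it.

move_arm([
  [0,0,40,0],
  [0,0,80,0],
  [0,0,110,0],
  [0,0,122,0],
  [0,0,127,0],
])

```text
t: 7.42
tool_pos: [0.6294, 0.1309, 0.1416]
orientation: [0.664, 0.748, -0.0, -0.0]
wrist_force: [-0.2, 0.2, -1.2]
opening: 0.0446
grasp_force: 36.3
```

```bash
python3 go.py .634 .128 .138 7
```

```text
t 7.42 p [0.6294 0.1309 0.1416] psi 96.8 open 44.6 gf 36.3 q6 0.08 F [-0.2  0.2 -1.2]
delta [-3.5  4.2  3.6] turn -0.2 rows 0.1
```

move_arm([
  [-3,4,0,0],
  [-3,4,1,0],
  [-3,4,2,0],
  [-3,4,3,0],
  [-3,4,3,0],
])

```text
t: 8.05
tool_pos: [0.634, 0.1281, 0.1389]
orientation: [0.664, 0.748, -0.0, -0.0]
wrist_force: [-0.6, 0.0, -0.9]
opening: 0.0446
grasp_force: 36.3
```

```bash
python3 go.py .634 .128 .138 7
```

```text
t 8.05 p [0.634  0.1281 0.1389] psi 96.8 open 44.6 gf 36.3 q6 0.08 F [-0.6  0.  -0.9]
delta [-0.1  0.   0.9] turn -0.2 rows 0.0
```

move_arm([
  [0,0,1,0],
  [0,0,1.5,0],
  [0,0,1.5,0],
])

```text
t: 8.43
tool_pos: [0.6341, 0.1281, 0.1382]
orientation: [0.664, 0.748, 0.0, 0.0]
wrist_force: [-3.1, -0.9, 6.7]
opening: 0.0447
grasp_force: 37.0
```

move_arm([
  [0,0,0.5,0],
  [0,0,1,0],
  [0,0,1,0],
])

```text
t: 8.8
tool_pos: [0.6341, 0.1281, 0.1381]
orientation: [0.664, 0.748, 0.0, 0.0]
wrist_force: [-5.3, -2.0, 16.4]
opening: 0.0447
grasp_force: 38.0
```

Contact, so I'll ease off, release and rise.

move_arm([
  [0,0,-1.5,0],
  [0,0,-1.5,0],
])

```text
t: 9.05
tool_pos: [0.6342, 0.1281, 0.1382]
orientation: [0.664, 0.748, 0.0, 0.0]
wrist_force: [-1.1, -0.5, 4.6]
opening: 0.0446
grasp_force: 36.9
```

move_arm([
  [0,0,0,0],
  [0,0,0,0],
  [0,0,0,0],
  [0,0,0,0],
  [0,0,0,0],
], jaw=80)

```text
t: 9.68
tool_pos: [0.6341, 0.1281, 0.1378]
orientation: [0.664, 0.748, -0.0, -0.0]
wrist_force: [0.4, 0.3, 0.7]
opening: 0.0798
grasp_force: 0.0
```

move_arm([
  [0,0,-25,0],
  [0,0,-70,0],
  [0,0,-120,0],
  [0,0,-150,0],
  [0,0,-150,0],
])

```text
t: 10.3
tool_pos: [0.6352, 0.1283, 0.2909]
orientation: [0.664, 0.748, 0.002, 0.002]
wrist_force: [0.8, -0.7, -0.6]
opening: 0.0803
grasp_force: 0.0
```

```bash
python3 go.py .450 -.246 .29 32
```

```text
t 10.3 p [0.6352 0.1283 0.2909] psi 96.8 open 80.3 gf 0.0 q6 0.08 F [ 0.8 -0.7 -0.6]
delta [-349.7 -228.4   -0.5] turn -25.2 rows 6.7
```

move_arm([
  [-20,-13,0,0],
  [-60,-39,0,0],
  [-105,-69,0,0],
  [-145,-95,0,0],
  [-185,-121,0,0],
], jaw=85)

```text
t: 10.92
tool_pos: [0.5333, -0.0719, 0.2862]
orientation: [0.664, 0.748, -0.001, -0.001]
wrist_force: [0.2, -1.0, 0.4]
opening: 0.0852
grasp_force: 0.0
```

move_arm([
  [-45,-29,0,-5],
  [-90,-59,0,-12],
  [-130,-85,0,-20],
  [-158,-103,0,-25],
  [-165,-107,0,-25],
])

```text
t: 11.55
tool_pos: [0.4468, -0.2479, 0.2865]
orientation: [0.488, 0.873, -0.0, -0.001]
wrist_force: [0.6, 0.6, 0.6]
opening: 0.0848
grasp_force: 0.0
```

move_arm([
  [0,0,0,0],
  [0,0,0,0],
])

```text
t: 11.8
tool_pos: [0.4493, -0.2457, 0.2875]
orientation: [0.486, 0.874, 0.0, -0.0]
wrist_force: [0.6, 0.3, 0.6]
opening: 0.0848
grasp_force: 0.0
```

```bash
python3 go.py .450 -.246 .22 32;  python3 - <<'E'
from fit import *
f=optics.grab_frame("scene")
im=f["pixels"].copy()
k,_=cv2.findContours(render(f,"owl",(.634,.128,3.2)).astype(np.uint8),0,1); cv2.drawContours(im,k,-1,(255,0,255),1)
p=proj(f,[[.45,-.246,z] for z in(.03,.15,.22)])
cv2.polylines(im,[p.astype(np.int32)],False,(0,255,255),1)
a=cv2.resize(im[20:270,190:450],None,fx=2.3,fy=2.3,interpolation=2);cv2.imwrite("pics/s4.png",a[...,::-1])
E
```

```text
t 11.8 p [ 0.4493 -0.2457  0.2875] psi 121.8 open 84.8 gf 0.0 q6 -1.06 F [0.6 0.3 0.6]
delta [-0.7  0.4 67.5] turn -0.2 rows 1.1
```

View pics/s4.png

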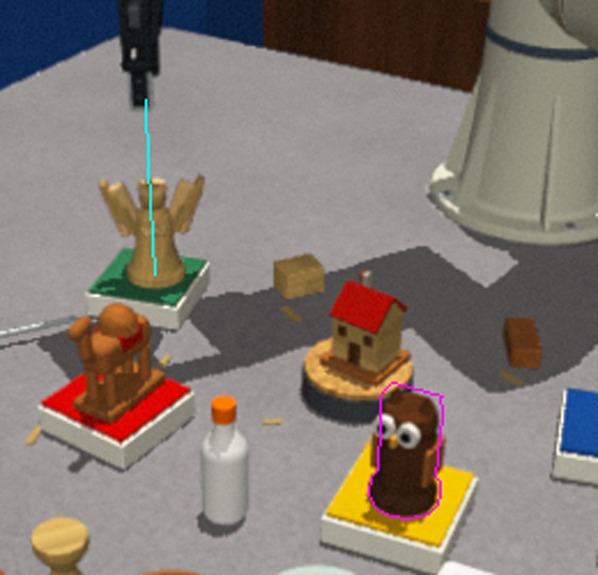

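The owl matches its outline on yellow (405,455), and the gripper axis passes through the angel. I'll descend to z = 0.144 and grip.

move_arm([
  [0,0,40,0],
  [0,0,85,0],
  [0,0,120,0],
  [0,0,143,0],
  [0,0,143,0],
])

```text
t: 12.48
tool_pos: [0.4486, -0.2452, 0.1434]
orientation: [0.486, 0.874, 0.0, -0.002]
wrist_force: [0.3, 0.8, 0.1]
opening: 0.0848
grasp_force: 0.0
```

move_arm([
  [0,0,0,0],
  [0,0,0,0],
  [0,0,0,0],
  [0,0,0,0],
  [0,0,0,0],
], jaw=25, grip_force=30)

```text
t: 13.1
tool_pos: [0.4497, -0.2468, 0.1462]
orientation: [0.486, 0.874, 0.0, 0.001]
wrist_force: [-1.0, 1.3, 7.7]
opening: 0.0362
grasp_force: 29.4
```

```bash
python3 go.py .4535 .2485 .29 32
```

```text
t 13.1 p [ 0.4497 -0.2468  0.1462] psi 121.8 open 36.2 gf 29.4 q6 -1.06 F [-1.   1.3  7.7]
delta [ 418.7  264.3 -144.2] turn -0.2 rows 8.3
```

move_arm([
  [0,0,-10,0],
  [0,0,-40,0],
  [0,0,-85,0],
  [0,0,-125,0],
  [0,0,-145,0],
])

```text
t: 13.72
tool_pos: [0.4497, -0.2468, 0.293]
orientation: [0.486, 0.874, 0.0, 0.002]
wrist_force: [-0.3, -0.9, -1.8]
opening: 0.0366
grasp_force: 30.4
```

move_arm([
  [20,13,0,0],
  [60,38,0,0],
  [105,66,0,0],
  [150,95,0,0],
  [195,123,0,0],
])

```text
t: 14.35
tool_pos: [0.4507, -0.0144, 0.2907]
orientation: [0.486, 0.874, 0.0, 0.001]
wrist_force: [0.3, 0.5, -1.2]
opening: 0.0365
grasp_force: 30.3
```

move_arm([
  [45,29,0,0],
  [95,60,0,4],
  [145,92,0,8],
  [190,120,0,12],
  [214,135,0,16],
])

```text
t: 14.98
tool_pos: [0.4525, 0.2395, 0.2907]
orientation: [0.603, 0.798, 0.001, 0.0]
wrist_force: [0.1, -0.8, -0.5]
opening: 0.0366
grasp_force: 30.3
```

move_arm([
  [6,3,0,0],
  [10,6,0,0],
  [10,6,0,0],
  [10,6,0,0],
])

```text
t: 15.48
tool_pos: [0.456, 0.2474, 0.29]
orientation: [0.603, 0.797, -0.0, 0.0]
wrist_force: [0.7, -0.2, -0.8]
opening: 0.0365
grasp_force: 30.4
```

```bash
python3 go.py .4535 .2485 .148 16; python3 - <<'E'
from fit import *
f=optics.grab_frame("scene");p=np.array(status.read_state()["tool_pos"])
m=spotter.masks_of(f,"angel")[0];print(m["score"],m["box"])
b=fit([f],[m["region"]],"angel",p[0],p[1],[.28],z=p[2]-.1155);print(np.round(b,3),p)
im=f["pixels"].copy()
k,_=cv2.findContours(render(f,"angel",(p[0],p[1],.28),p[2]-.1155).astype(np.uint8),0,1); cv2.drawContours(im,k,-1,(255,0,255),1)
a=cv2.resize(im[20:240,360:560],None,fx=2.5,fy=2.5,interpolation=2);cv2.imwrite("pics/s5.png",a[...,::-1])
E
```

```text
t 15.47 p [0.456  0.2474 0.29  ] psi 105.8 open 36.5 gf 30.4 q6 0.22 F [ 0.7 -0.2 -0.8]
delta [  1.7  -2.1 142. ] turn -0.2 rows 2.3
0.65 [480.2, 121.2, 61.5, 61.0]
[[0.431 0.464 0.25  0.735]] [0.45595967 0.24749217 0.28993418]
```

View pics/s5.png

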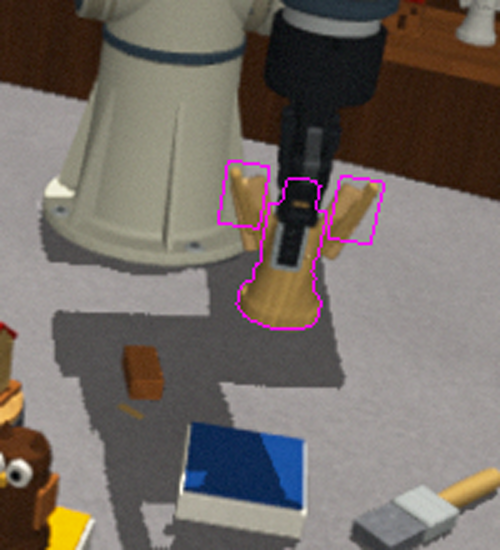

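The angel hangs upright in the gripper, and its base outline matches the predicted one. I'll re-measure the free blue and green tops.

```bash
python3 - <<'E'
from fit import *
for n in("scene","top"):
    f=optics.grab_frame(n)
    for k,c in dict(blue=(.453,.249),green=(.454,-.251)).items(): print(n,k,[np.round(v,1) for v in stand(f,k,*c)])
E
```

```text
scene blue [array([454.4, 247.2]), array([96.7, 91.5]), np.float64(15.6)]
scene green [array([ 453.5, -252.7]), array([94.8, 91.9]), np.float64(14.6)]
top blue [array([450. , 261.5]), array([ 91.5, 115.5]), np.float64(15.9)]
top green [array([ 453.9, -246.1]), array([80.9, 81.6]), np.float64(7.9)]
```

move_arm([
  [2,-2,40,0],
  [2,-2,85,0],
  [2,-2,115,0],
  [2,-2,131,0],
  [2,-2,138,0],
])

```text
t: 16.3
tool_pos: [0.4535, 0.2496, 0.1515]
orientation: [0.603, 0.798, -0.0, -0.0]
wrist_force: [1.0, 1.3, -1.7]
opening: 0.0362
grasp_force: 30.3
```

```bash
python3 go.py .4535 .2485 .146 16
```

```text
t 16.3 p [0.4535 0.2496 0.1515] psi 105.8 open 36.2 gf 30.3 q6 0.22 F [ 1.   1.3 -1.7]
delta [-1.1 -0.3  5.5] turn -0.2 rows 0.1
```

move_arm([
  [-1,0,2,0],
  [-1,0,3.5,0],
  [-1,0,4.5,0],
  [-1,0,5,0],
  [-1,0,5,0],
])

```text
t: 16.92
tool_pos: [0.4537, 0.2488, 0.147]
orientation: [0.603, 0.798, 0.0, 0.0]
wrist_force: [-0.3, -0.3, -1.0]
opening: 0.0366
grasp_force: 30.3
```

move_arm([
  [0,0,0.5,0],
  [0,0,1,0],
  [0,0,1,0],
])

```text
t: 17.3
tool_pos: [0.4537, 0.2489, 0.1462]
orientation: [0.603, 0.798, 0.0, -0.0]
wrist_force: [-1.4, -0.7, 4.2]
opening: 0.0365
grasp_force: 31.0
```

move_arm([
  [0,0,0,0],
  [0,0,0,0],
  [0,0,0,0],
  [0,0,0,0],
  [0,0,0,0],
], jaw=80)

```text
t: 17.92
tool_pos: [0.4537, 0.2487, 0.1459]
orientation: [0.603, 0.798, -0.0, -0.0]
wrist_force: [-0.9, 0.3, -1.1]
opening: 0.0798
grasp_force: 0.0
```

move_arm([
  [0,0,-20,0],
  [0,0,-60,0],
  [0,0,-110,0],
  [0,0,-145,0],
  [0,0,-145,0],
])

```text
t: 18.55
tool_pos: [0.4549, 0.2494, 0.2938]
orientation: [0.603, 0.798, 0.003, 0.001]
wrist_force: [0.8, -0.1, 0.2]
opening: 0.0796
grasp_force: 0.0
```

```bash
python3 go.py .642 -.145 .29 94
```

```text
t 18.55 p [0.4549 0.2494 0.2938] psi 105.8 open 79.6 gf 0.0 q6 0.22 F [ 0.8 -0.1  0.2]
delta [-430.5   72.5    3.6] turn -78.2 rows 7.3
```

move_arm([
  [-25,4,0,0],
  [-70,12,0,0],
  [-120,20,0,0],
  [-170,28,0,0],
  [-220,36,0,0],
], jaw=85)

```text
t: 19.18
tool_pos: [0.5483, 0.0453, 0.2896]
orientation: [0.603, 0.798, -0.001, -0.001]
wrist_force: [0.7, -0.4, -1.2]
opening: 0.085
grasp_force: 0.0
```

move_arm([
  [-50,9,0,10],
  [-100,18,0,20],
  [-150,26,0,30],
  [-195,34,0,40],
  [-210,36,0,50],
])

```text
t: 19.8
tool_pos: [0.6405, -0.1478, 0.2891]
orientation: [0.886, 0.465, -0.001, -0.0]
wrist_force: [0.4, 0.9, -0.4]
opening: 0.0856
grasp_force: 0.0
```

move_arm([
  [0,0,0,10],
  [0,0,0,20],
  [0,0,0,30],
  [0,0,0,40],
  [0,0,0,50],
])

```text
t: 20.42
tool_pos: [0.6396, -0.1452, 0.2892]
orientation: [0.999, 0.048, -0.001, -0.0]
wrist_force: [-0.1, -0.7, -0.3]
opening: 0.0854
grasp_force: 0.0
```

move_arm([
  [0,0,0,2],
  [0,0,0,2],
])

```text
t: 20.68
tool_pos: [0.6399, -0.1453, 0.2901]
orientation: [0.999, 0.035, -0.001, -0.0]
wrist_force: [0.2, -0.0, 0.1]
opening: 0.085
grasp_force: 0.0
```

```bash
python3 go.py .642 -.145 .141 94;  python3 - <<'E'
from fit import *
f=optics.grab_frame("scene")
im=f["pixels"].copy()
k,_=cv2.findContours(render(f,"angel",(.454,.249,.28)).astype(np.uint8),0,1); cv2.drawContours(im,k,-1,(255,0,255),1)
p=proj(f,[[.642,-.145,z] for z in(.03,.15,.22)])
cv2.polylines(im,[p.astype(np.int32)],False,(0,255,255),1)
a=cv2.resize(im[60:270,190:500],None,fx=2.4,fy=2.4,interpolation=2);cv2.imwrite("pics/s6.png",a[...,::-1])
E
```

```text
t 20.68 p [ 0.6399 -0.1453  0.2901] psi 4.0 open 85.0 gf 0.0 q6 1.28 F [ 0.2 -0.   0.1]
delta [ 2.300e+00 -1.000e-01  1.491e+02] turn -0.0 rows 2.4
```

View pics/s6.png

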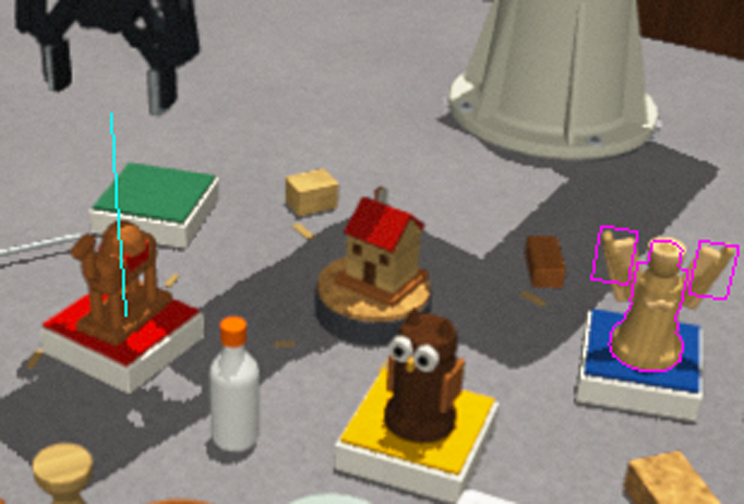

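The angel stands on blue (648,340), and the gripper straddles the camel's axis (125,315). Grasping the camel.

move_arm([
  [2,0,40,0],
  [2,0,90,0],
  [2,0,125,0],
  [2,0,150,0],
  [2,0,150,0],
])

```text
t: 21.35
tool_pos: [0.6408, -0.1449, 0.1387]
orientation: [0.999, 0.034, -0.002, -0.001]
wrist_force: [0.1, -0.8, 0.5]
opening: 0.0853
grasp_force: 0.0
```

move_arm([
  [0,0,0,0],
  [0,0,0,0],
  [0,0,0,0],
  [0,0,0,0],
  [0,0,0,0],
  [0,0,0,0],
], jaw=18, grip_force=35)

```text
$.targets: bad value
```

```bash
python3 go.py .454 -.251 .29 104.5
```

```text
t 21.35 p [ 0.6408 -0.1449  0.1387] psi 3.9 open 85.3 gf 0.0 q6 1.28 F [ 0.1 -0.8  0.5]
delta [-194.3   92.9 -150.6] turn -10.6 rows 4.2
```

move_arm([
  [0,0,0,0],
  [0,0,0,0],
  [0,0,0,0],
  [0,0,0,0],
  [0,0,0,0],
], jaw=18, grip_force=35)

```text
t: 21.98
tool_pos: [0.6428, -0.1453, 0.1424]
orientation: [0.999, 0.033, 0.001, 0.0]
wrist_force: [-1.1, 1.4, 5.2]
opening: 0.035
grasp_force: 34.2
```

move_arm([
  [0,0,0,0],
  [0,0,0,0],
])

```text
t: 22.22
tool_pos: [0.6428, -0.1453, 0.1424]
orientation: [0.999, 0.033, 0.001, 0.0]
wrist_force: [-0.5, -0.0, 6.2]
opening: 0.0353
grasp_force: 34.2
```

```bash
python3 go.py .454 -.251 .29 104.5
```

```text
t 22.23 p [ 0.6428 -0.1453  0.1424] psi 3.8 open 35.3 gf 34.2 q6 1.28 F [-0.5 -0.   6.2]
delta [-195.1   92.9 -147.9] turn -10.7 rows 4.2
```

move_arm([
  [0,0,-8,0],
  [0,0,-35,0],
  [0,0,-80,0],
  [0,0,-125,0],
  [0,0,-148,0],
])

```text
t: 22.85
tool_pos: [0.6428, -0.1454, 0.2925]
orientation: [0.999, 0.033, 0.002, 0.001]
wrist_force: [0.1, -0.1, -0.9]
opening: 0.0348
grasp_force: 35.1
```

move_arm([
  [-20,10,0,0],
  [-65,31,0,-2],
  [-115,55,0,-5],
  [-165,79,0,-8],
  [-195,93,0,-10.5],
])

```text
t: 23.48
tool_pos: [0.4497, -0.2515, 0.2876]
orientation: [0.992, 0.125, -0.001, -0.001]
wrist_force: [-0.3, -0.9, -0.9]
opening: 0.0352
grasp_force: 35.1
```

move_arm([
  [0,0,0,0],
  [0,0,0,0],
  [0,0,0,0],
])

```text
t: 23.85
tool_pos: [0.4542, -0.2506, 0.2885]
orientation: [0.992, 0.125, -0.0, -0.0]
wrist_force: [-0.8, 0.8, -1.0]
opening: 0.0348
grasp_force: 35.1
```

```bash
python3 go.py .454 -.251 .147 104.5; python3 - <<'E'
from fit import *
f=optics.grab_frame("scene");p=np.array(status.read_state()["tool_pos"])
m=spotter.masks_of(f,"camel")[0];print(m["score"],m["box"])
print(np.round(fit([f],[m["region"]],"camel",p[0],p[1],[3.39],z=p[2]-.1122),3))
print([np.round(v,1) for v in stand(f,"red",.645,-.149)])
im=f["pixels"].copy()
k,_=cv2.findContours(render(f,"camel",(p[0],p[1],3.394),p[2]-.1122).astype(np.uint8),0,1); cv2.drawContours(im,k,-1,(255,0,255),1)
a=cv2.resize(im[0:240,180:340],None,fx=2.5,fy=2.5,interpolation=2);cv2.imwrite("pics/s7.png",a[...,::-1])
E
```

```text
t 23.85 p [ 0.4542 -0.2506  0.2885] psi 14.3 open 34.8 gf 35.1 q6 0.81 F [-0.8  0.8 -1. ]
delta [ -0.2   0.4 141.5] turn -0.2 rows 2.3
0.73 [250.2, 66.5, 31.7, 46.6]
[[ 0.207  0.452 -0.26   3.604]]
[array([ 643.9, -150.7]), array([97.6, 98.4]), np.float64(85.8)]
```

View pics/s7.png

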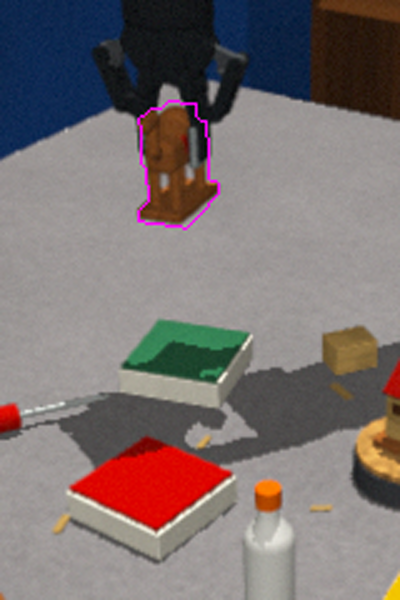

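The camel hangs level and matches its predicted outline (180,165) above green. Lowering it.

move_arm([
  [0,0,40,0],
  [0,0,85,0],
  [0,0,117,0],
  [0,0,134,0],
  [0,0,140,0],
])

```text
t: 24.58
tool_pos: [0.4539, -0.2508, 0.1482]
orientation: [0.992, 0.125, -0.0, -0.0]
wrist_force: [0.5, 0.8, -0.8]
opening: 0.0347
grasp_force: 35.1
```

move_arm([
  [0,0,1.5,0],
  [0,0,3,0],
  [0,0,4,0],
  [0,0,4.5,0],
  [0,0,4.5,0],
])

```text
t: 25.2
tool_pos: [0.4538, -0.251, 0.1446]
orientation: [0.992, 0.125, 0.0, 0.0]
wrist_force: [-0.0, -0.3, -0.8]
opening: 0.0351
grasp_force: 35.1
```

```bash
python3 go.py .454 -.251 .1424 104.5
```

```text
t 25.2 p [ 0.4538 -0.251   0.1446] psi 14.3 open 35.1 gf 35.1 q6 0.81 F [-0.  -0.3 -0.8]
delta [0.2 0.  2.2] turn -0.2 rows 0.0
```

move_arm([
  [0,0,1,0],
  [0,0,2,0],
  [0,0,2,0],
])

```text
t: 25.58
tool_pos: [0.4535, -0.251, 0.1425]
orientation: [0.992, 0.125, -0.0, -0.0]
wrist_force: [-2.8, 0.9, 3.7]
opening: 0.0347
grasp_force: 35.3
```

move_arm([
  [0,0,0.5,0],
  [0,0,1,0],
  [0,0,1,0],
])

```text
t: 25.95
tool_pos: [0.4534, -0.2509, 0.1422]
orientation: [0.992, 0.125, -0.0, -0.0]
wrist_force: [-6.8, 2.4, 16.9]
opening: 0.035
grasp_force: 35.6
```

move_arm([
  [0,0,-1,0],
  [0,0,-1,0],
])

```text
t: 26.2
tool_pos: [0.4536, -0.251, 0.1425]
orientation: [0.992, 0.125, -0.0, -0.0]
wrist_force: [-3.6, 0.1, 5.4]
opening: 0.0353
grasp_force: 35.3
```

move_arm([
  [0,0,0,0],
  [0,0,0,0],
  [0,0,0,0],
  [0,0,0,0],
  [0,0,0,0],
], jaw=80)

```text
t: 26.82
tool_pos: [0.4538, -0.251, 0.1423]
orientation: [0.992, 0.125, -0.0, -0.0]
wrist_force: [0.0, -0.2, 0.1]
opening: 0.0803
grasp_force: 0.0
```

move_arm([
  [0,0,-20,0],
  [0,0,-60,0],
  [0,0,-110,0],
  [0,0,-145,0],
  [0,0,-145,0],
])

```text
t: 27.45
tool_pos: [0.455, -0.2517, 0.2903]
orientation: [0.992, 0.125, 0.002, 0.002]
wrist_force: [-0.6, 0.1, 0.2]
opening: 0.0803
grasp_force: 0.0
```

```bash
python3 go.py .634 .128 .29 7;  python3 - <<'E'
from fit import *
f=optics.grab_frame("scene");m=spotter.masks_of(f,"owl")[0];print(m["score"],m["box"])
print(np.round(fit([f],[m["region"]],"owl",.634,.128,[3.26]),3))
E
```

```text
t 27.45 p [ 0.455  -0.2517  0.2903] psi 14.3 open 80.3 gf 0.0 q6 0.81 F [-0.6  0.1  0.2]
delta [ 2.673e+02 -3.236e+02  1.000e-01] turn -82.7 rows 7.7
0.55 [366.5, 215.6, 34.3, 49.7]
[[0.147 0.636 0.128 3.511]]
```

move_arm([
  [17,-20,0,0],
  [50,-60,0,0],
  [85,-103,0,0],
  [118,-143,0,0],
  [150,-182,0,0],
], jaw=85)

```text
t: 28.18
tool_pos: [0.554, -0.0359, 0.2856]
orientation: [0.992, 0.125, -0.001, -0.0]
wrist_force: [0.6, -1.3, -0.4]
opening: 0.0855
grasp_force: 0.0
```

move_arm([
  [32,-39,0,-10],
  [64,-77,0,-20],
  [90,-110,0,-30],
  [110,-135,0,-40],
  [118,-142,0,-50],
])

```text
t: 28.8
tool_pos: [0.6331, 0.1311, 0.285]
orientation: [0.845, 0.535, -0.001, -0.001]
wrist_force: [-0.4, 0.1, 0.6]
opening: 0.0849
grasp_force: 0.0
```

move_arm([
  [0,0,0,-10],
  [0,0,0,-20],
  [0,0,0,-30],
  [0,0,0,-33],
  [0,0,0,-33],
])

```text
t: 29.42
tool_pos: [0.6327, 0.1291, 0.2855]
orientation: [0.661, 0.751, -0.001, -0.001]
wrist_force: [0.9, 0.1, 1.1]
opening: 0.085
grasp_force: 0.0
```

move_arm([
  [0,0,0,0],
  [0,0,0,0],
])

```text
t: 29.68
tool_pos: [0.6332, 0.1292, 0.2869]
orientation: [0.661, 0.751, -0.0, -0.0]
wrist_force: [-0.7, -0.0, -0.3]
opening: 0.085
grasp_force: 0.0
```

```bash
python3 go.py .6345 .128 .136 7
```

```text
t 29.68 p [0.6332 0.1292 0.2869] psi 97.3 open 85.0 gf 0.0 q6 0.07 F [-0.7 -0.  -0.3]
delta [ -1.3   1.3 150.9] turn 0.3 rows 2.4
```

move_arm([
  [-1,1,40,0],
  [-1,1,90,0],
  [-1,1,125,0],
  [-1,1,151,0],
  [-1,1,151,0],
])

```text
t: 30.3
tool_pos: [0.6331, 0.1281, 0.1343]
orientation: [0.661, 0.751, -0.002, -0.001]
wrist_force: [0.1, -0.7, 1.1]
opening: 0.0849
grasp_force: 0.0
```

move_arm([
  [0,0,0,0],
  [0,0,0,0],
  [0,0,0,0],
  [0,0,0,0],
  [0,0,0,0],
], jaw=30, grip_force=35)

```text
t: 30.92
tool_pos: [0.6352, 0.1285, 0.1381]
orientation: [0.661, 0.751, 0.001, 0.001]
wrist_force: [-0.8, -0.2, 6.1]
opening: 0.0445
grasp_force: 36.4
```

```bash
python3 go.py .6445 -.1495 .28 -4.4
```

```text
t 30.93 p [0.6352 0.1285 0.1381] psi 97.3 open 44.5 gf 36.4 q6 0.07 F [-0.8 -0.2  6.1]
delta [-276.9  -25.9 -142. ] turn 11.7 rows 5.0
```

move_arm([
  [0,0,-10,0],
  [0,0,-40,0],
  [0,0,-85,0],
  [0,0,-125,0],
  [0,0,-142,0],
])

```text
t: 31.55
tool_pos: [0.6353, 0.1285, 0.2816]
orientation: [0.661, 0.751, 0.002, 0.001]
wrist_force: [-0.1, -0.3, -0.4]
opening: 0.0445
grasp_force: 36.0
```

move_arm([
  [-20,-2,0,0],
  [-70,-6,0,2],
  [-125,-12,0,5],
  [-180,-17,0,8],
  [-230,-21,0,11],
])

```text
t: 32.17
tool_pos: [0.6415, -0.1053, 0.2762]
orientation: [0.73, 0.683, -0.001, -0.001]
wrist_force: [0.9, -0.2, -0.7]
opening: 0.0444
grasp_force: 36.0
```

move_arm([
  [-30,-10,0,0.5],
  [-45,-14,0,0.5],
  [-45,-14,0,0.5],
  [-45,-14,0,0.5],
  [-45,-14,0,0.5],
])

```text
t: 32.8
tool_pos: [0.6263, -0.1453, 0.2783]
orientation: [0.732, 0.681, 0.0, -0.0]
wrist_force: [-0.1, -0.7, -0.9]
opening: 0.0444
grasp_force: 36.0
```

```bash
python3 go.py .6445 -.1495 .144 -4.4; python3 - <<'E'
from fit import *
for n in("scene","top"):
    f=optics.grab_frame(n); print(n,[np.round(v,1) for v in stand(f,"yellow",.632,.126)], [np.round(v,1) for v in stand(f,"red",.645,-.149)])
E
```

```text
t 32.8 p [ 0.6263 -0.1453  0.2783] psi 85.9 open 44.4 gf 36.0 q6 -0.16 F [-0.1 -0.7 -0.9]
delta [ -2.9  18.4 134.3] turn 0.3 rows 2.2
scene [array([628. , 123.7]), array([110.8,  96.1]), np.float64(6.8)] [array([ 644.8, -150.1]), array([97.3, 97.8]), np.float64(85.5)]
top [array([634.4, 128.1]), array([94.7, 93.6]), np.float64(7.0)] [array([ 654.7, -143.2]), array([ 79.5, 113.2]), np.float64(86.0)]
```

move_arm([
  [-3,18,35,0],
  [-3,18,80,0],
  [-3,18,112,0],
  [-3,18,127,0],
  [-3,18,133,0],
])

```text
t: 33.52
tool_pos: [0.644, -0.1505, 0.1451]
orientation: [0.732, 0.681, -0.0, -0.0]
wrist_force: [0.9, 0.8, 0.2]
opening: 0.0447
grasp_force: 36.1
```

move_arm([
  [0,0,1.5,0],
  [0,0,3,0],
  [0,0,4,0],
  [0,0,4,0],
  [0,0,4,0],
])

```text
t: 34.15
tool_pos: [0.6438, -0.1508, 0.1416]
orientation: [0.732, 0.681, 0.0, 0.0]
wrist_force: [0.4, 0.2, -0.6]
opening: 0.0448
grasp_force: 36.1
```

```bash
python3 go.py .6445 -.1495 .138 -4.4
```

```text
t 34.15 p [ 0.6438 -0.1508  0.1416] psi 85.8 open 44.8 gf 36.1 q6 -0.16 F [ 0.4  0.2 -0.6]
delta [1.3 0.6 3.6] turn 0.2 rows 0.1
```

move_arm([
  [1,1,1,0],
  [1,1,2,0],
  [1,1,3,0],
  [1,1,3,0],
])

```text
t: 34.65
tool_pos: [0.6448, -0.1498, 0.1383]
orientation: [0.732, 0.681, -0.0, -0.0]
wrist_force: [0.1, 0.3, -0.9]
opening: 0.0446
grasp_force: 36.0
```

move_arm([
  [0,0,0.5,0],
  [0,0,1,0],
  [0,0,1,0],
])

```text
t: 35.02
tool_pos: [0.6448, -0.1498, 0.1381]
orientation: [0.732, 0.681, 0.0, 0.0]
wrist_force: [-1.8, 1.1, 7.5]
opening: 0.0447
grasp_force: 36.8
```

move_arm([
  [0,0,0,0],
  [0,0,0,0],
  [0,0,0,0],
  [0,0,0,0],
  [0,0,0,0],
], jaw=80)

```text
t: 35.65
tool_pos: [0.6448, -0.1498, 0.1373]
orientation: [0.732, 0.681, -0.0, -0.0]
wrist_force: [0.2, -0.8, 0.4]
opening: 0.0797
grasp_force: 0.0
```

move_arm([
  [0,0,-20,0],
  [0,0,-60,0],
  [0,0,-110,0],
  [0,0,-140,0],
  [0,0,-140,0],
])

```text
t: 36.28
tool_pos: [0.6463, -0.1502, 0.2821]
orientation: [0.732, 0.681, 0.002, 0.003]
wrist_force: [-0.9, 0.0, -0.6]
opening: 0.0799
grasp_force: 0.0
```

```bash
python3 go.py .481 .015 .25 84.6
```

```text
t 36.27 p [ 0.6463 -0.1502  0.2821] psi 85.8 open 79.9 gf 0.0 q6 -0.16 F [-0.9  0.  -0.6]
delta [ 152.7 -177.1   30.7] turn -88.8 rows 8.3
```

move_arm([
  [20,-23,0,-10],
  [60,-70,0,-20],
  [100,-116,0,-30],
  [138,-160,0,-40],
  [153,-176,0,-50],
], jaw=85)

```text
t: 36.9
tool_pos: [0.4775, 0.0171, 0.277]
orientation: [0.373, 0.928, -0.0, -0.001]
wrist_force: [0.9, -0.3, 0.0]
opening: 0.0852
grasp_force: 0.0
```

move_arm([
  [0,0,0,-10],
  [0,0,0,-20],
  [0,0,0,-30],
  [0,0,0,-38.5],
  [0,0,0,-38.5],
])

```text
t: 37.52
tool_pos: [0.4801, 0.0156, 0.2772]
orientation: [0.05, 0.999, -0.0, -0.0]
wrist_force: [0.5, -0.0, 0.1]
opening: 0.0851
grasp_force: 0.0
```

move_arm([
  [0,0,0,0],
  [0,0,0,0],
])

```text
t: 37.78
tool_pos: [0.4804, 0.0156, 0.2773]
orientation: [0.05, 0.999, 0.0, -0.0]
wrist_force: [0.5, -0.3, 0.2]
opening: 0.0852
grasp_force: 0.0
```

```bash
python3 go.py .481 .015 .122 84.6;  python3 - <<'E'
from fit import *
f=optics.grab_frame("scene")
im=f["pixels"].copy()
for n,p in dict(owl=(.6448,-.1498,3.1),camel=(.454,-.251,3.392),angel=(.454,.249,.28),house=(.481,.015,3.05)).items():
    k,_=cv2.findContours(render(f,n,p).astype(np.uint8),0,1); cv2.drawContours(im,k,-1,(255,0,255),1)
m=spotter.masks_of(f,"house")[0];print(m["score"],np.round(fit([f],[m["region"]],"house",.481,.015,[3.05]),3))
a=cv2.resize(im[60:270,190:500],None,fx=2.4,fy=2.4,interpolation=2);cv2.imwrite("pics/s8.png",a[...,::-1])
E
```

```text
t 37.77 p [0.4804 0.0156 0.2773] psi 174.2 open 85.2 gf 0.0 q6 -1.44 F [ 0.5 -0.3  0.2]
delta [ -0.7  -0.5 155.3] turn -0.4 rows 2.5
0.77 [[0.079 0.477 0.011 3.117]]
```

View pics/s8.png

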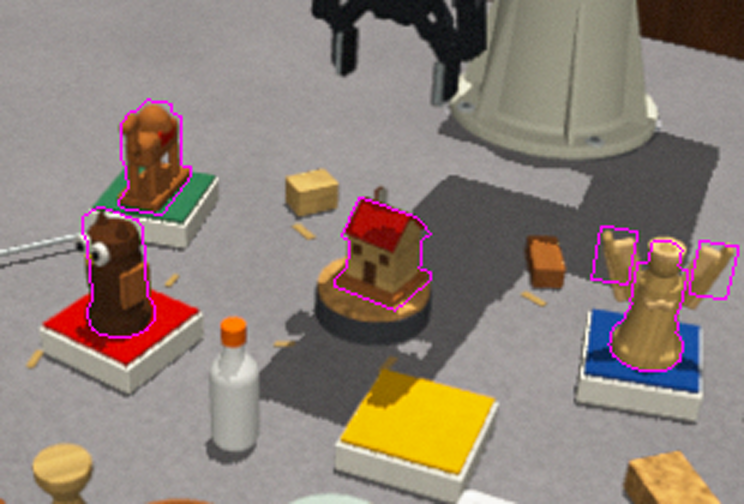

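Camel, owl and angel match their outlines on green, red and blue, and the gripper is centred over the house (385,250). Grasping the house.

move_arm([
  [0,1,40,0],
  [0,1,85,0],
  [0,1,120,0],
  [0,1,145,0],
  [0,1,155,0],
])

```text
t: 38.5
tool_pos: [0.4799, 0.0166, 0.1211]
orientation: [0.05, 0.999, -0.0, -0.001]
wrist_force: [-0.4, -0.5, 0.2]
opening: 0.0846
grasp_force: 0.0
```

move_arm([
  [0,0,0,0],
  [0,0,0,0],
  [0,0,0,0],
  [0,0,0,0],
  [0,0,0,0],
], jaw=35, grip_force=40)

```text
t: 39.12
tool_pos: [0.4813, 0.0165, 0.1235]
orientation: [0.05, 0.999, 0.0, 0.001]
wrist_force: [-0.4, -1.0, 6.6]
opening: 0.0495
grasp_force: 40.0
```

```bash
python3 go.py .634 .128 .27 97
```

```text
t 39.12 p [0.4813 0.0165 0.1235] psi 174.3 open 49.5 gf 40.0 q6 -1.44 F [-0.4 -1.   6.6]
delta [-141.2  126.  -146.2] turn -12.7 rows 3.8
```

move_arm([
  [0,0,-8,0],
  [0,0,-35,0],
  [0,0,-80,0],
  [0,0,-125,0],
  [0,0,-146,0],
])

```text
t: 39.75
tool_pos: [0.4812, 0.0167, 0.2715]
orientation: [0.05, 0.999, 0.0, 0.002]
wrist_force: [1.0, 0.4, -2.3]
opening: 0.0494
grasp_force: 39.3
```

move_arm([
  [-20,18,0,0],
  [-60,53,0,-3],
  [-100,89,0,-7],
  [-130,116,0,-11],
  [-141,126,0,-12.5],
])

```text
t: 40.38
tool_pos: [0.6345, 0.1293, 0.2686]
orientation: [-0.061, 0.998, 0.0, 0.0]
wrist_force: [-1.1, -0.2, -0.9]
opening: 0.0496
grasp_force: 39.3
```

move_arm([
  [0,0,0,0],
  [0,0,0,0],
  [0,0,0,0],
])

```text
t: 40.75
tool_pos: [0.6325, 0.1272, 0.2687]
orientation: [-0.059, 0.998, -0.0, -0.0]
wrist_force: [0.3, 0.8, -1.3]
opening: 0.0497
grasp_force: 39.3
```

```bash
python3 go.py .633 .127 .129 97; python3 - <<'E'
from fit import *
f=optics.grab_frame("scene");p=np.array(status.read_state()["tool_pos"])
m=spotter.masks_of(f,"house")[0]
print(m["score"],np.round(fit([f],[m["region"]],"house",p[0],p[1],[3.26],z=p[2]-.0935),3))
im=f["pixels"].copy()
k,_=cv2.findContours(render(f,"house",(p[0],p[1],3.265),p[2]-.0935).astype(np.uint8),0,1); cv2.drawContours(im,k,-1,(255,0,255),1)
k=proj(f,[[.633+.067*np.cos(a),.127+.067*np.sin(a),.03] for a in np.radians(7+45+90*np.arange(4))])
cv2.polylines(im,[np.round(k).astype(np.int32)],True,(0,255,255),1)
a=cv2.resize(im[80:290,300:460],None,fx=2.8,fy=2.8,interpolation=2);cv2.imwrite("pics/s9.png",a[...,::-1])
E
```

```text
t 40.75 p [0.6325 0.1272 0.2687] psi -173.2 open 49.7 gf 39.3 q6 -1.49 F [ 0.3  0.8 -1.3]
delta [ -0.5  -0.2 139.7] turn -0.2 rows 2.2
0.83 [[0.169 0.628 0.123 3.345]]
```

View pics/s9.png

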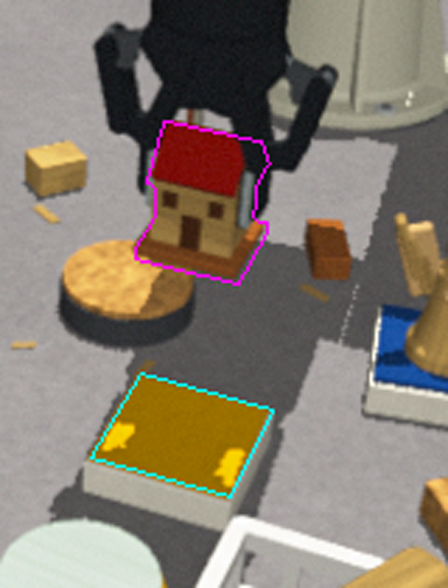

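The predicted yellow top and house outlines both match. Lowering.

move_arm([
  [0,0,40,0],
  [0,0,85,0],
  [0,0,117,0],
  [0,0,134,0],
  [0,0,140,0],
])

```text
t: 41.48
tool_pos: [0.6332, 0.1278, 0.1279]
orientation: [-0.059, 0.998, -0.0, -0.0]
wrist_force: [0.6, -0.1, -1.1]
opening: 0.0496
grasp_force: 39.3
```

move_arm([
  [0,0,1,0],
  [0,0,2,0],
  [0,0,3,0],
  [0,0,3,0],
  [0,0,3,0],
])

```text
t: 42.1
tool_pos: [0.6334, 0.128, 0.1256]
orientation: [-0.059, 0.998, 0.0, 0.0]
wrist_force: [-0.1, -0.7, -1.7]
opening: 0.0496
grasp_force: 39.3
```

```bash
python3 go.py .633 .127 .1235 97
```

```text
t 42.1 p [0.6334 0.128  0.1256] psi -173.2 open 49.6 gf 39.3 q6 -1.49 F [-0.1 -0.7 -1.7]
delta [ 0.5 -1.   2.1] turn -0.2 rows 0.0
```

move_arm([
  [0,0,1,0],
  [0,0,2,0],
  [0,0,2,0],
])

```text
t: 42.48
tool_pos: [0.6334, 0.128, 0.1236]
orientation: [-0.059, 0.998, -0.0, -0.0]
wrist_force: [-1.8, 0.4, 2.2]
opening: 0.0495
grasp_force: 39.5
```

move_arm([
  [0,0,0.5,0],
  [0,0,0.5,0],
  [0,0,0.5,0],
])

```text
t: 42.85
tool_pos: [0.6334, 0.128, 0.1235]
orientation: [-0.059, 0.998, 0.0, 0.0]
wrist_force: [-1.8, -0.8, 7.2]
opening: 0.0497
grasp_force: 40.3
```

move_arm([
  [0,0,0,0],
  [0,0,0,0],
  [0,0,0,0],
  [0,0,0,0],
  [0,0,0,0],
], jaw=80)

```text
t: 43.48
tool_pos: [0.6334, 0.128, 0.1228]
orientation: [-0.059, 0.998, -0.0, -0.0]
wrist_force: [0.7, -0.2, -0.2]
opening: 0.0799
grasp_force: 0.0
```

move_arm([
  [0,0,-20,0],
  [0,0,-60,0],
  [0,0,-110,0],
  [0,0,-160,0],
  [0,0,-180,0],
])

```text
t: 44.1
tool_pos: [0.6345, 0.1282, 0.3079]
orientation: [-0.059, 0.998, 0.0, 0.003]
wrist_force: [0.8, 0.1, -0.7]
opening: 0.0802
grasp_force: 0.0
```

move_arm([
  [50,0,0,0],
  [110,0,0,0],
  [170,0,0,0],
  [230,0,0,0],
  [250,0,0,0],
])

```text
t: 44.72
tool_pos: [0.3818, 0.0977, 0.3027]
orientation: [-0.06, 0.998, -0.0, -0.001]
wrist_force: [0.1, 0.2, 0.7]
opening: 0.0801
grasp_force: 0.0
```

```bash
python3 go.py; python3 - <<'E'
from fit import *
fs=optics.grab_frame("scene");ft=optics.grab_frame("top")
T=dict(owl=(.6448,-.1498,3.1),camel=(.454,-.251,3.392),angel=(.454,.249,.28),house=(.633,.128,3.265))
out=[]
for f in(fs,ft):
    im=f["pixels"].copy()
    for n,p in T.items():
        k,_=cv2.findContours(render(f,n,p).astype(np.uint8),0,1); cv2.drawContours(im,k,-1,(255,0,255),1)
    out.append(im)
    for n,p in T.items():
        m=spotter.masks_of(f,n)
        if m: print(n,round(m[0]["score"],2),np.round(fit([f],[m[0]["region"]],n,p[0],p[1],[p[2]]),3)[0])
a=cv2.resize(np.vstack([out[0][80:270,180:520],out[1][130:310,170:510]]),None,fx=1.6,fy=1.6,interpolation=2);print(a.shape);cv2.imwrite("pics/f.png",a[...,::-1])
E
```

```text
t 44.73 p [0.3818 0.0977 0.3027] psi -173.2 open 80.1 gf 0.0 q6 -1.44 F [0.1 0.2 0.7]
owl 0.9 [ 0.164  0.644 -0.154  3.467]
camel 0.63 [ 0.102  0.449 -0.256  3.459]
angel 0.68 [0.234 0.452 0.25  0.668]
house 0.61 [0.114 0.63  0.126 3.326]
owl 0.55 [ 0.137  0.649 -0.15   3.447]
camel 0.93 [ 0.178  0.453 -0.251  3.396]
angel 0.4 [ 0.942  0.463  0.25  -0.336]
house 0.95 [0.094 0.635 0.128 3.283]
(592, 544, 3)
```

View pics/f.png

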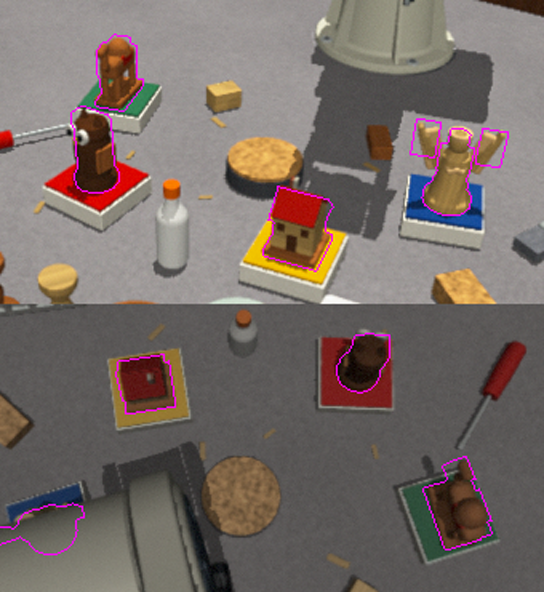

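All four carvings stand upright near the middle of their stands, with the bottle untouched and the arm clear. Handing in.

```bash
python3 -c "
from cell import ticket; print(ticket.finish_job())"
```

```text
the job is handed in; nothing more can be done
None
```

The angel is on blue, the camel on green, the owl on red and the house on yellow, each upright and within about 5 mm of the middle by camera; nothing touched the bench, the glue bottle wasn't touched, and I handed the job in at about 45 s.

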